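# Screw the dried lid onto the storage jar

## Task

Put the lid back on the square storage jar. First take the garlic bulb off the jar's mouth and leave it on the worktop or the chopping board; next take the lid from its little wooden stand, lay it flat there, top up, and let go. Then take the lid afresh from above, set it level on the jar's neck, turn it back (anticlockwise) if it rides on the thread until it drops into the thread start, and screw it clockwise until it sits fully home on the rim; leave the mug, tin, shaker and timer where they are.

Things in the scene. Friction and masses are not known exactly. Their poses are not given: they have to be found in the camera images.
- lid: Plain aluminium screw lid, a deep cap 66 mm across, 26 mm high, about 70 g; 4 mm top, 2.6 mm skirt, bore 60.8 mm. Origin: centre of its open underside; z points out of its closed top. At the start it leans on lid_stand, closed top facing up and forward. Screwed home, its underside is 93 mm above the worktop.
- lid_lug (a point): One of three lugs inside the lid's skirt, 120 degrees apart, 28 mm from the axis (on the lid's +x side), 3.5 mm above the underside; each 7 mm long round the rim, reaching 5 mm inwards, 3 mm thick. A small raised dot on the closed top marks each lug.
- storage_jar: White square jar, 74 mm wide, in a wooden tray 104 mm square, 24 mm high, fixed to the worktop: it cannot move or turn. Origin: centre of the tray's underside, z up. Shoulder 85 mm up; above it a round open neck, 46.4 mm outside, with three right-handed threads, 56.8 mm across, 2.5 mm thick, 120 degrees apart, lead 21 mm a turn (3.3 mm a radian).
- jar_rim (a point): Centre of the jar's mouth, in the flat rim, 115 mm above the worktop. The lid's closed top rests on this rim when screwed home; that is when the lugs are some 60 degrees clockwise of the thread starts, after about 80 degrees of clockwise turning from where the lid drops in; about 25 degrees more makes it tight.
- thread_start (a point): Upper end of one thread, its top 9.5 mm below the rim, on the jar's +x side, 26 mm from the axis; the others start 120 degrees either way; a raised dot on the shoulder is below each. Lugs 10 to 25 degrees anticlockwise of the starts (seen from above) drop in, lid underside at 97 to 98 mm height; a stop rib there ends turning back.
- stop_rib (a point): One of three small ribs, 3 mm high on top of each thread, 81 degrees clockwise of its start. A lid set down with its lugs 0 to 70 degrees clockwise of the starts rides on top of the threads, underside 99 to 104 mm high, and the ribs block it clockwise: it must go back anticlockwise, rising 3.3 mm a radian, until it drops.
- lid_stand: Wooden easel fixed to the worktop, 40 mm wide, 105 mm deep, 78 mm high. Origin: on the worktop under its middle; front is -x. Its board slopes 60 degrees from level, facing forward and up; the lid leans on it, open side to the board, overhanging 13 mm each side: take it from above across its horizontal diameter (along the stand's y), middle about 53 mm up. Let go on edge it falls flat, top up.
- mug: Bystander: white spotted mug, 89 mm high, standing; leave it. Origin in its underside.
- tin: Bystander: round food tin, 75 mm across, 58 mm high; leave it. Origin in its underside.
- shaker: Bystander: white and grey shaker, 44 mm across, 90 mm high; leave it. Origin in its underside.
- garlic: Garlic bulb, 58 mm wide and high, 40 g, firm, widest 22 mm above its flattish underside, where the origin lies; z up its stalk. At the start it sits on the open mouth of the jar, origin at the height of the rim. The worktop midway between jar and stand, straight ahead of the robot, is clear.
- timer: Bystander: round kitchen timer, 69 mm across, 60 mm high; leave it. Origin in its underside.
Things that resemble listed ones, but are neither listed nor needed, are in the scene too. Of the things that look like the lid, the largest one is meant.

How it is judged:
On the way, in this order (a step that is already met when the one before it is completed fails the run):
1. the garlic lies on the worktop or chopping board, let go and at rest (height (world z) of garlic below 0.065 m and horizontal distance between garlic and jar_rim above 0.06 m and linear speed of garlic below 0.03 m/s and contact force between garlic and the fingers below 0.1 N), for 0.2 s.
2. the lid lies flat, top up, on the worktop or chopping board, let go (angle between lid's own z axis and vertical below 0.1 rad and height (world z) of lid below 0.03 m and linear speed of lid below 0.03 m/s and contact force between lid and the fingers below 0.1 N), for 0.2 s.
3. the lid sits level on the jar's neck, not yet screwed home (angle between lid's own z axis and vertical below 0.1 rad and horizontal distance between lid and jar_rim below 0.006 m and z of lid in the frame of storage_jar between 0.0945 and 0.105 m), for 0.2 s.
At the end, for the whole second after the job is handed in: The lid is screwed home: its underside within 1 mm of 93 mm above the worktop, level within 0.04 rad, centred within 4 mm, at rest and let go. The garlic is at rest on the worktop or board (origin under 65 mm high, over 60 mm from the jar's axis) (height (world z) of garlic below 0.065 m and horizontal distance between garlic and jar_rim above 0.06 m and linear speed of garlic below 0.03 m/s and z of lid in the frame of storage_jar between 0.09 and 0.094 m and angle between lid's own z axis and vertical below 0.04 rad and horizontal distance between lid and jar_rim below 0.004 m and linear speed of lid below 0.01 m/s); the robot touches nothing.
It fails at once if the mug is pushed more than 30 mm (distance of mug from where it was at the start of the episode above 0.03 m).
It fails at once if the tin is pushed more than 30 mm (distance of tin from where it was at the start of the episode above 0.03 m).
It fails at once if the shaker is pushed more than 30 mm (distance of shaker from where it was at the start of the episode above 0.03 m).
It fails at once if the timer is pushed more than 30 mm (distance of timer from where it was at the start of the episode above 0.03 m).
It also fails if it takes over 67 s, if anything falls off the work surface, if the arm or the gripper's body presses on something with over 40 N, if the wrist force passes 120 N, or if a joint passes its speed limit or range.

## Robot

A 6-joint arm with a two-finger parallel gripper is mounted at the origin on a cart in front of the work surface, level with it; the furniture and walls round the work are solid. World frame = base frame: x ahead of the robot, y to its left, z up, the work surface at z = 0. Lengths are in m, angles in rad, forces in N, time in s.
With the tool pointing down it reaches from about 0.35 to 0.775 m from the base axis. Payload 7.3 kg.
Tool frame: the origin (TCP) lies on the centre line of the jaws, within the pads' length; the fingertips stand ahead of it and the grasp point (between the pads) lies 11 mm behind it (robot.nose_length is the z of the fingertips in the tool frame, in m); z points along the fingers, y is the line along which they close (so a half turn about z gives the same grasp; the last joint's range is limited). The gripper opens to 92 mm and grips with 3 to 60 N. Pads are 19 mm wide; open, the fingers measure 130 mm over their backs; the gripper's body (75 mm by 190 mm) begins 47 mm behind the grasp point.
Start: joints at [-1.346, 0.342, 1.524, -0, 1.275, -0.146], TCP at [0.19, -0.489, 0.235] pointing down, gripper open.
Joint ranges: [-2.53, 2.53], [-0.77, 2.02], [0.04, 2.7], [-1, 4.14], [0.28, 2.66], [-3.11, 3.11]. Speed limits (rad/s): [2.57, 2.57, 3.14, 3.14, 3.14, 3.14].

## Interface

Orientations are given as [roll, pitch, yaw] about the fixed x, y, z axes, in that order (R = Rz(yaw) Ry(pitch) Rx(roll)).
In Python, from cell import robot, cams gives the robot as it stands. The module is installed in compiled form; this text tells all that it offers.
- The arm moves only by the tool carry_out, never from a script. Its argument "deltas" is a list of rows, each a list of 7 numbers: the shift along the tool's x, y, z in cm, then the turn, a rotation vector about the tool's x, y, z in rad, then the opening, from 0 (shut) to 1 (fully open). A call has exactly 8 rows; each row shifts and turns the commanded pose from where the row before left it, along the tool's axes as they then stand; what a row does not reach is not made up. A row lasts 1/12 s, in which the tool goes at most 41.7 mm and 7.16 degrees, less where a joint would pass 70% of its speed; a pose out of reach is approached as far as the arm can. A call is refused whole if a number of a shift passes 4.17 or a number of a turn 0.125, either way. A call with a gripper value outside its range is refused whole. The fingers move at their own pace and stop on an object; "force" is the grip in N (left out, the last holds). Time passes only in rows, so rows that do not move let the fingers close, or fill a call up. It gives the time, the measured TCP pose, the force, the opening and the grip force at its end, in the units of the state.
- robot.observe(): the state, without advancing time (a new reading comes with each control period).
- cams.read_camera(name): name is "scene" or "top" or "wrist"; returns a dict with "image" (480x640x3 uint8, blue, green, red), "depth" (480x640 float32, m along the optical axis (not along the pixel's ray), 0 where there is no reading), "fx", "fy", "cx", "cy" (pixels), "world_to_cam" (4x4, takes a point from world to camera coordinates). Camera axes: x right, y up, looking along -z (the intrinsics and any distortion apply to the point x, -y, -z); pixel columns grow to the right and rows downward; lengths in m; the calibration is good to about 2 mm. A picture is of the moment at which its call begins.
- robot.hand_in(): hands the job in; it is judged then, once.
The state is a dict: "time": time; "qpos": joint angles; "qvel": joint speeds; "joint_efforts": joint torques, N m; "tool_pos": TCP position; "tool_rot": TCP orientation; "contact_force": force on the tool from outside, world axes, zero at the start; "torque": the same for the moment, N m; "opening": finger opening in m; "grip_force": force on a finger pad.
Only numpy, scipy, OpenCV 4.12 (cv2) and the standard library are available. Lean on these libraries where they do the work, as an engineer would, in place of code of your own. Each camera call takes 0.05 s, during which the arm holds its last target. There are 200 camera calls.

## Working session

There is one attempt and no reset: what is moved stays moved. The work goes in short steps, Python scripts to look and compute and a tool call to move; the robot and the scene stay as the last step left them, time stands still between calls to the robot, and variables do not carry over. Pictures are saved under pics/ and viewed, at most 10 in all, crops included, and the job is handed in when it is done.

Besides the shell and the picture viewer there is one more tool, called after "Request:" as name([rows], argument=value, ...), one row to a line, values as JSON. carry_out: Moves the arm, as the interface text tells. Its arguments: {"type":"object","properties":{"deltas":{"type":"array","items":{"type":"array","items":{"type":"number"}}},"force":{"type":"number"}},"required":["deltas"]}

```bash
mkdir -p pics
cat > h.py <<'E'
import numpy as np, cv2
from cell import robot, cams
def cam(n):
    d=cams.read_camera(n); return d
def w(d,u,v,z=None):
    """pixel->world; by depth, or on plane z"""
    T=np.linalg.inv(d["world_to_cam"]); r=np.array([(u-d["cx"])/d["fx"],-(v-d["cy"])/d["fy"],-1.])
    R=T[:3,:3]@r; o=T[:3,3]
    s=float(d["depth"][int(v),int(u)]) if z is None else (z-o[2])/R[2]
    return o+s*R
def cloud(d):
    T=np.linalg.inv(d["world_to_cam"]); v,u=np.mgrid[:480,:640]; D=d["depth"]
    P=np.stack([(u-d["cx"])/d["fx"]*D,-(v-d["cy"])/d["fy"]*D,-D],-1)
    return P@T[:3,:3].T+T[:3,3]
E
python3 - <<'E'
from h import *
print(robot.observe(), robot.nose_length)
for n in("scene","top"):
    d=cam(n); cv2.imwrite(f"pics/{n}0.png",d["image"]); np.savez(f"{n}0.npz",**d)
    print(n,d["fx"],np.linalg.inv(d["world_to_cam"]).round(3).tolist())
E
```

```text
{'time': 0.0, 'qpos': array([-1.34601200e+00,  3.42707791e-01,  1.52501495e+00, -8.64851250e-06,
        1.27543637e+00, -1.46010090e-01]), 'qvel': array([ 0.00216326,  0.00034967, -0.00039444, -0.00023003, -0.0012339 ,
        0.00183011]), 'joint_efforts': array([-2.85335656e-03, -4.31245780e+01, -2.44226468e+01,  7.14635476e-02,
        5.58848656e-02, -9.45582701e-05]), 'tool_pos': array([ 0.1901587 , -0.48891515,  0.23405344]), 'tool_rot': array([-3.14004165e+00, -2.19725939e-04,  3.70796772e-01]), 'contact_force': array([ 0.19751406, -0.00190847,  0.17512631]), 'torque': array([-0.00811925,  0.00397422,  0.02518912]), 'grip_force': 0.0, 'opening': 0.09189132466283792} 0.008
scene 516.9996762512244 [[0.449, 0.446, -0.774, -0.582], [-0.893, 0.209, -0.398, -0.602], [-0.015, 0.87, 0.493, 0.817], [0.0, 0.0, 0.0, 1.0]]
top 530.8082706260069 [[0.02, 0.989, -0.149, 0.396], [-1.0, 0.017, -0.02, -0.017], [-0.017, 0.149, 0.989, 1.229], [0.0, 0.0, 0.0, 1.0]]
```

View pics/scene0.png

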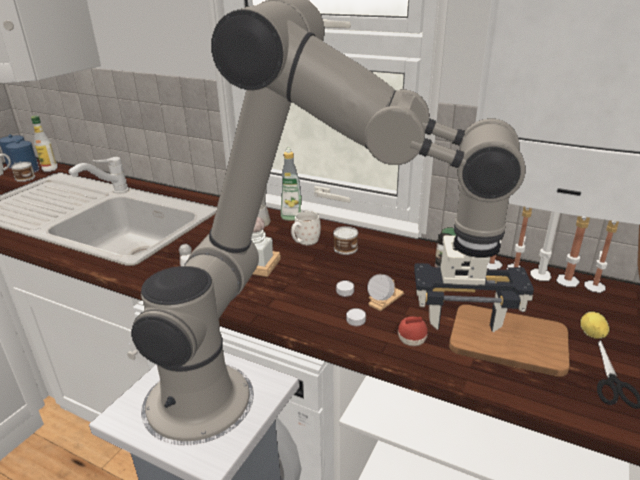

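View pics/top0.png

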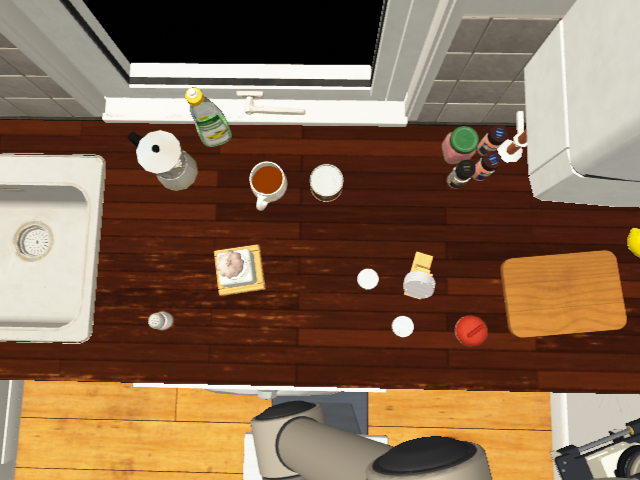

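The scene view shows the jar with garlic at about (262,250) and the lid leaning on its stand at (381,288). In the top view the tray and garlic are at (238,268), the lid at (419,285), the mug at (267,180), the tin at (327,182), the shaker at (160,320) and the timer at (471,331).

Things that could be taken for the lid are the disc leaning on the stand at top (419,285), the flat white disc at (368,279), the flat white disc at (403,326) and the tin's top at (327,182). I choose (419,285), since it is the largest disc and leans on the easel.

Run:
```python
from h import *
d=dict(np.load("top0.npz")); P=cloud(d)
im=d["image"]; 
a=cv2.resize(im[225:310,195:285],(400,378),interpolation=cv2.INTER_CUBIC)
b=cv2.resize(im[240:345,350:462],(400,375),interpolation=cv2.INTER_CUBIC)
c=np.zeros((378,800,3),np.uint8); c[:,:400]=a; c[:375,400:]=b; cv2.imwrite("pics/crop0.png",c)
def box(u0,u1,v0,v1,zlo,zhi,name):
    Q=P[v0:v1,u0:u1].reshape(-1,3); Q=Q[(Q[:,2]>zlo)&(Q[:,2]<zhi)]
    xy=(Q[:,:2]*1000).astype(np.float32)
    print(name,len(Q),"med",np.median(Q,0).round(4),"min",Q.min(0).round(3),"max",Q.max(0).round(3),"rect",cv2.minAreaRect(xy))
    return Q
box(195,285,225,310,.018,.03,"tray"); box(205,275,235,300,.08,.1,"shoulder"); box(205,275,235,300,.125,.2,"garlic")
L=box(398,442,262,302,.03,.09,"lid")
box(398,442,245,302,.01,.09,"stand+lid")
box(452,492,310,352,.02,.09,"timer");box(310,350,160,205,.03,.09,"tin")
box(350,385,265,295,.005,.05,"disc1");box(390,416,312,340,.005,.05,"disc2")
h=cv2.cvtColor(im,cv2.COLOR_BGR2HSV)
m=(h[...,1]<60)&(h[...,2]>120); 
m[:262]=0;m[302:]=0;m[:,:398]=0;m[:,442:]=0
Q=P[m]; Q=Q[Q[:,2]>.02]; c0=Q.mean(0); U,S,V=np.linalg.svd(Q-c0); print("lidplane",len(Q),c0,V[2],S)
```

```text
tray 745 med [0.4959 0.1614 0.0238] min [0.456 0.126 0.018] max [0.574 0.243 0.03 ] rect ((515.1913452148438, 184.87750244140625), (104.5802230834961, 104.54912567138672), 9.557428359985352)
shoulder 289 med [0.4991 0.1646 0.0826] min [0.476 0.146 0.08 ] max [0.554 0.222 0.1  ] rect ((514.3080444335938, 184.52049255371094), (70.5390396118164, 70.23677062988281), 9.780717849731445)
garlic 566 med [0.5122 0.1804 0.1531] min [0.485 0.155 0.135] max [0.543 0.21  0.175] rect ((513.2381591796875, 182.43118286132812), (54.29241943359375, 56.00960922241211), 38.370567321777344)
lid 785 med [ 0.4868 -0.2199  0.0686] min [ 0.457 -0.255  0.03 ] max [ 0.531 -0.186  0.09 ] rect ((494.122802734375, -222.59178161621094), (65.74501037597656, 71.90489196777344), 73.27474212646484)
stand+lid 862 med [ 0.4888 -0.2215  0.066 ] min [ 0.457 -0.258  0.01 ] max [ 0.564 -0.186  0.09 ] rect ((510.08416748046875, -227.333251953125), (65.75360107421875, 105.2225341796875), 73.47025299072266)
timer 792 med [ 0.3871 -0.3352  0.0459] min [ 0.353 -0.372  0.02 ] max [ 0.422 -0.306  0.066] rect ((387.5243225097656, -339.1907043457031), (68.27816009521484, 65.9671630859375), 0.666305422782898)
tin 900 med [ 0.7172 -0.0124  0.055 ] min [ 0.682 -0.049  0.03 ] max [0.757 0.024 0.065] rect ((719.7073974609375, -12.715747833251953), (73.08271789550781, 75.57992553710938), 89.7599105834961)
disc1 362 med [ 0.499  -0.1103  0.0182] min [ 0.466 -0.148  0.005] max [ 0.532 -0.077  0.025] rect ((499.9967956542969, -112.64724731445312), (67.03114318847656, 65.84209442138672), 85.13510131835938)
disc2 369 med [ 0.3941 -0.1891  0.0181] min [ 0.367 -0.221  0.005] max [ 0.426 -0.166  0.024] rect ((396.5765380859375, -192.61602783203125), (55.27338409423828, 53.92411804199219), 8.146658897399902)
lidplane 697 [ 0.48449174 -0.21776138  0.0723109 ] [-0.97718421  0.19516368 -0.08379833] [2.07165409 0.45928308 0.3905433 ]
```

View pics/crop0.png

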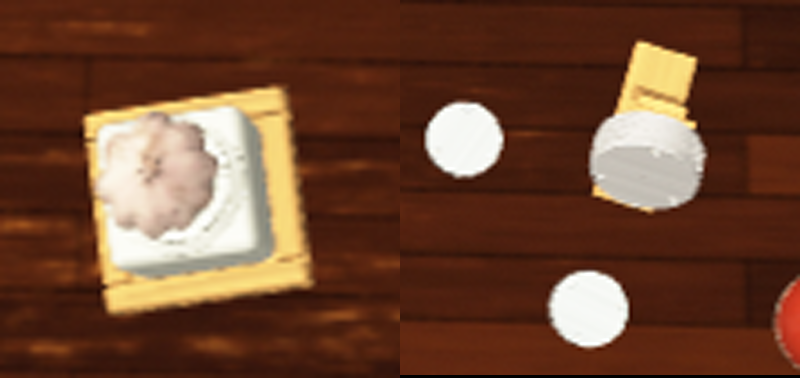

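The crop confirms my choice: the disc on the easel is a deep cap at crop (648,160), with flat look-alikes at (464,140) and (588,310). The garlic sits on the jar at crop (157,175). The sizes fit too: the tray is 104.5 mm, and the stand plus lid measures 65.8 x 105.2 mm. I'm moving above the garlic.

Request:
carry_out([
  [2.27,-2.125,0,0,0,0,1],
  [2.27,-2.125,0,0,0,0,1],
  [2.27,-2.125,0,0,0,0,1],
  [2.27,-2.125,0,0,0,0,1],
  [2.27,-2.125,0,0,0,0,1],
  [2.27,-2.125,0,0,0,0,1],
  [2.27,-2.125,0,0,0,0,1],
  [2.27,-2.125,0,0,0,0,1],
], force=12)

```text
time: 0.77
tool_pos: [0.2981, -0.2635, 0.2345]
tool_rot: [-3.141, 0.0, 0.37]
contact_force: [-0.2, -0.1, -0.7]
opening: 0.0918
grip_force: 0.0
```

Request:
carry_out([
  [2.27,-2.125,0,0,0,0,1],
  [2.27,-2.125,0,0,0,0,1],
  [2.27,-2.125,0,0,0,0,1],
  [2.27,-2.125,0,0,0,0,1],
  [2.27,-2.125,0,0,0,0,1],
  [2.27,-2.125,0,0,0,0,1],
  [2.27,-2.125,0,0,0,0,1],
  [2.27,-2.125,0,0,0,0,1],
])

```text
time: 1.43
tool_pos: [0.4058, -0.0392, 0.2346]
tool_rot: [-3.142, 0.0, 0.371]
contact_force: [-0.0, -0.4, 0.3]
opening: 0.0918
grip_force: 0.0
```

Request:
carry_out([
  [2.27,-2.125,0,0,0,0,1],
  [2.27,-2.125,0,0,0,0,1],
  [2.27,-2.125,0,0,0,0,1],
  [2.27,-2.125,0,0,0,0,1],
  [2.27,-2.125,0,0,0,0,1],
  [2.27,-2.125,0,0,0,0,1],
  [2.27,-2.125,0,0,0,0,1],
  [2.27,-2.125,0,0,0,0,1],
])

```text
time: 2.1
tool_pos: [0.5134, 0.185, 0.2343]
tool_rot: [-3.142, 0.001, 0.371]
contact_force: [-0.2, -0.4, -0.3]
opening: 0.0916
grip_force: 0.0
```

```bash
cat >> h.py <<'E'
from scipy.spatial.transform import Rotation as Ro
def go(x,y,z,yaw,o=None):
    """tool-frame shift (cm) and yaw turn about tool z still to go, TCP target tool down"""
    o=o or robot.observe(); R=Ro.from_euler("xyz",o["tool_rot"])
    s=R.inv().apply(np.array([x,y,z])-o["tool_pos"])*100
    r=(R.inv()*Ro.from_euler("xyz",[np.pi,0,yaw])).as_rotvec()
    print("t",round(o["time"],2),"pos",o["tool_pos"].round(4),"rot",o["tool_rot"].round(3),"shift",s.round(2),"turn",r.round(3),"open",round(o["opening"],4),"grip",round(float(o["grip_force"]),1),"F",o["contact_force"].round(1),"M",o["torque"].round(2),"q6",o["qpos"][5].round(3)); return s,r
E
python3 - <<'E'
from h import *
go(.514,.184,.126,.371)
d=cam("wrist"); cv2.imwrite("pics/w1.png",d["image"]); np.savez("w1.npz",**d)
P=cloud(d).reshape(-1,3)
G=P[(P[:,2]>.13)&(P[:,2]<.18)&(np.hypot(P[:,0]-.514,P[:,1]-.184)<.04)]
print(len(G),cv2.minAreaRect((G[:,:2]*1000).astype(np.float32)))
E
```

```text
t 2.1 pos [0.5134 0.185  0.2343] rot [-3.142e+00  1.000e-03  3.710e-01] shift [ 0.03  0.12 10.83] turn [-0.     0.001  0.   ] open 0.0916 grip 0.0 F [-0.2 -0.4 -0.3] M [-0.04 -0.03  0.03] q6 1.405
6090 ((516.0235595703125, 182.28170776367188), (54.17578125, 56.77714157104492), 35.36850357055664)
```

View pics/w1.png

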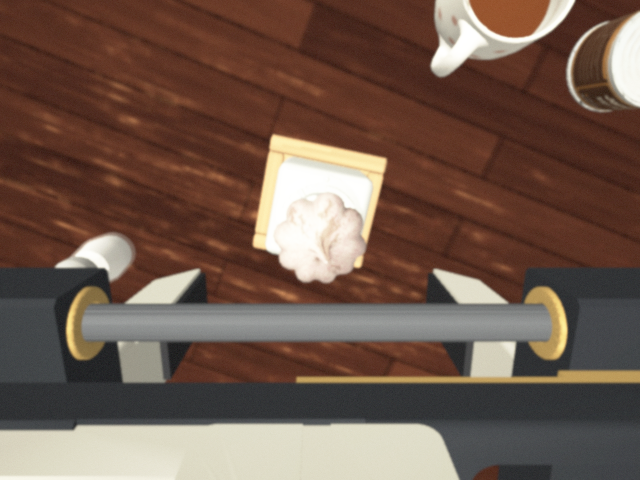

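The wrist view shows the garlic centred between the jaws at (320,237). I'm going down to grip it.

Request:
carry_out([
  [0,0,1.8,0,0,0,1],
  [0,0,1.8,0,0,0,1],
  [0,0,1.8,0,0,0,1],
  [0,0,1.8,0,0,0,1],
  [0,0,1.8,0,0,0,1],
  [0,0,1.2,0,0,0,1],
  [0,0,0.6,0,0,0,1],
  [0,0,0,0,0,0,0.3],
], force=12)

```text
time: 2.82
tool_pos: [0.5123, 0.1832, 0.1251]
tool_rot: [-3.141, 0.003, 0.371]
contact_force: [-0.4, -0.1, -0.5]
opening: 0.0887
grip_force: 0.0
```

Request:
carry_out([
  [0,0,0,0,0,0,0.3],
  [0,0,0,0,0,0,0.3],
  [0,0,0,0,0,0,0.3],
  [0,0,0,0,0,0,0.3],
  [0,0,0,0,0,0,0.3],
  [0,0,-0.5,0,0,0,0.3],
  [0,0,-1,0,0,0,0.3],
  [0,0,-1,0,0,0,0.3],
])

```text
time: 3.48
tool_pos: [0.5132, 0.1834, 0.1526]
tool_rot: [3.142, 0.0, 0.371]
contact_force: [0.2, -0.4, -0.3]
opening: 0.0564
grip_force: 12.0
```

Request:
carry_out([
  [0,0,-2,0,0,0,0.3],
  [0,0,-2,0,0,0,0.3],
  [-2,1.55,0,0,0,0,0.3],
  [-2,1.55,0,0,0,0,0.3],
  [-2,1.55,0,0,0,0,0.3],
  [-2,1.55,0,0,0,0,0.3],
  [-2,1.55,0,0,0,0,0.3],
  [-2,1.55,0,0,0,0,0.3],
])

```text
time: 4.15
tool_pos: [0.4347, 0.0524, 0.1929]
tool_rot: [3.141, -0.002, 0.371]
contact_force: [-0.3, -0.3, -0.0]
opening: 0.0558
grip_force: 12.0
```

Request:
carry_out([
  [-2,1.55,2,0,0,0,0.3],
  [0,0,3,0,0,0,0.3],
  [0,0,3,0,0,0,0.3],
  [0,0,3,0,0,0,0.3],
  [0,0,2.5,0,0,0,0.3],
  [0,0,1.5,0,0,0,0.3],
  [0,0,1,0,0,0,0.3],
  [0,0,0.5,0,0,0,0.3],
])

```text
time: 4.82
tool_pos: [0.4222, 0.0315, 0.0263]
tool_rot: [-3.141, 0.001, 0.371]
contact_force: [0.1, 0.3, -0.8]
opening: 0.0563
grip_force: 12.0
```

Run:
```python
from h import *
go(.42,.03,.012,.371)
# lid in stand frame
d=dict(np.load("top0.npz")); P=cloud(d)[262:302,398:442].reshape(-1,3); P=P[(P[:,2]>.02)]
a=-.291; C=np.array([.510,-.227])
q=P[:,:2]-C; X=q@[np.cos(a),np.sin(a)]; Y=q@[-np.sin(a),np.cos(a)]
for z in range(20,92,8):
    m=(P[:,2]*1000>z)&(P[:,2]*1000<z+8); 
    if m.sum()>3: print(z,m.sum(),X[m].min().round(4),X[m].max().round(4),Y[m].min().round(4),Y[m].max().round(4))
```

```text
t 4.82 pos [0.4222 0.0315 0.0263] rot [-3.141e+00  1.000e-03  3.710e-01] shift [-0.25  0.06  1.43] turn [-0.     0.001 -0.   ] open 0.0563 grip 12.0 F [ 0.1  0.3 -0.8] M [ 0.01  0.04 -0.01] q6 1.093
20 6 -0.049 0.0223 -0.0111 0.0177
28 26 -0.0524 0.02 -0.0201 0.0145
36 53 -0.0521 0.0174 -0.0284 0.025
44 74 -0.0471 0.0158 -0.0313 0.0325
52 131 -0.0442 0.0135 -0.0332 0.0325
60 99 -0.0389 0.0043 -0.0332 0.032
68 167 -0.0348 0.0039 -0.0303 0.0314
76 190 -0.0306 0.0008 -0.0263 0.0254
84 50 -0.0253 -0.0107 -0.0209 0.0164
```

Request:
carry_out([
  [0,0,0.8,0,0,0,0.3],
  [0,0,0.5,0,0,0,0.3],
  [0,0,0,0,0,0,0.3],
  [0,0,0,0,0,0,1],
  [0,0,0,0,0,0,1],
  [0,0,0,0,0,0,1],
  [0,0,-1.5,0,0,0,1],
  [0,0,-3,0,0,0,1],
])

```text
time: 5.48
tool_pos: [0.4202, 0.0317, 0.0575]
tool_rot: [-3.139, 0.005, 0.371]
contact_force: [0.9, 0.3, -0.0]
opening: 0.0846
grip_force: 0.0
```

Request:
carry_out([
  [0,0,-3.5,0,0,0,1],
  [0,0,-3.5,0,0,0,1],
  [0,0,-3.5,0,0,0,1],
  [-0.47,3.6,0,0,0,0,1],
  [-0.47,3.6,0,0,0,0,1],
  [-0.47,3.6,0,0,0,0,1],
  [-0.47,3.6,0,0,0,0,1],
  [-0.47,3.6,0,0,0,0,1],
])

```text
time: 6.15
tool_pos: [0.4655, -0.1464, 0.1644]
tool_rot: [3.141, -0.001, 0.371]
contact_force: [0.9, 0.6, 0.1]
opening: 0.0917
grip_force: 0.0
```

Request:
carry_out([
  [-0.47,3.6,0,0,0,0,1],
  [-0.47,3.6,0,0,0,0,1],
  [0,0,0,0,0,0.11,1],
  [0,0,0,0,0,0.11,1],
  [0,0,0,0,0,0.11,1],
  [0,0,0,0,0,0.11,1],
  [0,0,0,0,0,0.11,1],
  [0,0,0,0,0,0.11,1],
])

```text
time: 6.82
tool_pos: [0.4826, -0.2153, 0.1641]
tool_rot: [3.141, -0.0, -0.295]
contact_force: [0.3, -0.5, -0.0]
opening: 0.0917
grip_force: 0.0
```

Run:
```python
from h import *
go(.4813,-.2184,.0425,-.291)
d=cam("wrist"); cv2.imwrite("pics/w2.png",d["image"]); np.savez("w2.npz",**d)
P=cloud(d).reshape(-1,3)
P=P[(P[:,2]>.045)&(P[:,2]<.1)&(np.hypot(P[:,0]-.48,P[:,1]+.22)<.06)]
a=-.291; C=np.array([.510,-.227])
q=P[:,:2]-C; X=q@[np.cos(a),np.sin(a)]; Y=q@[-np.sin(a),np.cos(a)]
for z in range(45,92,5):
    m=(P[:,2]*1000>z)&(P[:,2]*1000<z+5); 
    if m.sum()>3: print(z,m.sum(),X[m].min().round(4),X[m].max().round(4),Y[m].min().round(4),Y[m].max().round(4))
d=cam("top"); P=cloud(d).reshape(-1,3); P=P[(P[:,2]>.02)&(P[:,2]<.1)&(np.hypot(P[:,0]-.42,P[:,1]-.03)<.06)]
print("garlic",np.median(P,0),P.max(0),P.min(0)); np.savez("top1.npz",**d)
```

```text
t 6.82 pos [ 0.4826 -0.2153  0.1641] rot [ 3.141 -0.    -0.295] shift [-0.04  0.33 12.16] turn [ 0.    -0.    -0.004] open 0.0917 grip 0.0 F [ 0.3 -0.5 -0. ] M [ 0.05 -0.04 -0.05] q6 1.301
45 302 -0.0439 0.017 -0.0323 0.0276
50 763 -0.0403 0.016 -0.0349 0.0304
55 354 -0.0374 0.014 -0.0357 0.031
60 447 -0.0346 -0.0018 -0.0351 0.0306
65 950 -0.0318 0.0056 -0.0338 0.0295
70 1225 -0.0291 0.0052 -0.0318 0.0279
75 1468 -0.0264 0.0029 -0.0285 0.0236
80 1143 -0.0233 -0.0045 -0.0237 0.019
85 209 -0.0202 -0.013 -0.0144 0.0105
garlic [0.42247756 0.03153541 0.03814955] [0.45230452 0.06075071 0.05837314] [0.39408801 0.00443995 0.02105705]
```

View pics/w2.png

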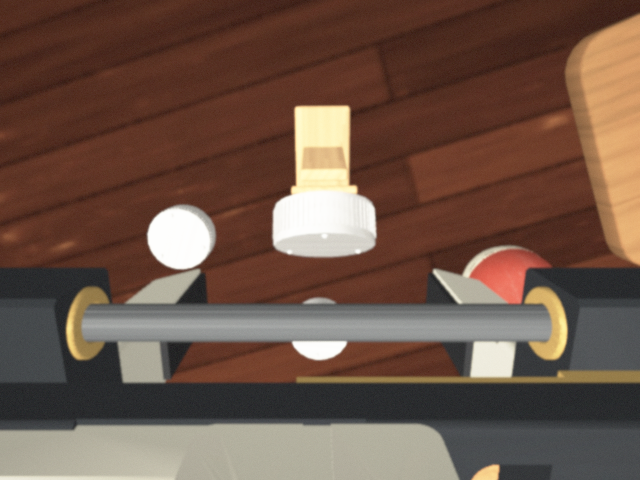

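The wrist view shows the lid on its stand square to the jaws at (325,223), with its small top dots near (290,251), (324,236) and (358,251). I'm going down to grip it.

Request:
carry_out([
  [0.2,0.4,0,0,0,0,1],
  [0,0,2,0,0,0,1],
  [0,0,2.5,0,0,0,1],
  [0,0,2.5,0,0,0,1],
  [0,0,2.1,0,0,0,1],
  [0,0,1.5,0,0,0,1],
  [0,0,1,0,0,0,1],
  [0,0,0.5,0,0,0,1],
], force=25)

```text
time: 7.58
tool_pos: [0.483, -0.2195, 0.0415]
tool_rot: [-3.141, 0.002, -0.287]
contact_force: [0.5, -0.3, 0.4]
opening: 0.0916
grip_force: 0.0
```

Request:
carry_out([
  [0,0,0,0,0,0,0.5],
  [0,0,0,0,0,0,0.5],
  [0,0,0,0,0,0,0.5],
  [0,0,0,0,0,0,0.5],
  [0,0,0,0,0,0,0.5],
  [0,0,0,0,0,0,0.5],
  [0,0,-0.5,0,0,0,0.5],
  [-0.5,0,-1,0,0,0,0.5],
])

```text
time: 8.25
tool_pos: [0.4785, -0.218, 0.0574]
tool_rot: [-3.141, 0.001, -0.289]
contact_force: [0.5, -0.3, -1.0]
opening: 0.0661
grip_force: 25.0
```

Request:
carry_out([
  [-0.5,0,-2.5,0,0,0,0.5],
  [0,0,-3,0,0,0,0.5],
  [0,0,-3,0,0,0,0.5],
  [0.3,-3.7,0,0,0,0,0.5],
  [0.3,-3.7,0,0,0,0,0.5],
  [0.3,-3.7,0,0,0,0,0.5],
  [0.3,-3.7,0,0,0,0,0.5],
  [0.4,-3.7,0,0,0,0,0.5],
])

```text
time: 8.92
tool_pos: [0.5417, -0.0423, 0.1436]
tool_rot: [3.142, -0.0, -0.29]
contact_force: [0.4, -0.3, -0.6]
opening: 0.0658
grip_force: 25.0
```

Request:
carry_out([
  [0.4,-3.7,0,0,0,0,0.5],
  [0,0,0,0,0,-0.1,0.5],
  [0,0,0,0,0,-0.1,0.5],
  [0,0,0,0,0,-0.1,0.5],
  [0,0,0,0,0,-0.1,0.5],
  [0,0,0,0,-0.1,0,0.5],
  [0,0,0,0,-0.1,0,0.5],
  [0,0,0,0,-0.1,0,0.5],
])

```text
time: 9.58
tool_pos: [0.556, -0.0098, 0.1447]
tool_rot: [3.141, 0.303, 0.11]
contact_force: [-0.1, -0.7, -0.6]
opening: 0.0657
grip_force: 25.0
```

Request:
carry_out([
  [0,0,0,0,-0.1,0,0.5],
  [0,0,0,0,0,0,0.5],
  [0,0,0,0,0,0,0.5],
  [0,0,0,0,0,0,0.5],
  [0,0,0,0,0,0,0.5],
  [0,0,0,0,0,0,0.5],
  [0,0,0,0,0,0,0.5],
  [0,0,0,0,0,0,0.5],
])

```text
time: 10.25
tool_pos: [0.5563, -0.0098, 0.1435]
tool_rot: [3.141, 0.398, 0.11]
contact_force: [-0.2, -0.9, -1.1]
opening: 0.0659
grip_force: 25.0
```

Run:
```python
from h import *
s,r=go(.56,-.01,.03,.11)
o=robot.observe(); R=Ro.from_euler("xyz",o["tool_rot"]).as_matrix(); print(R.round(3).tolist())
d=cam("top"); np.savez("top2.npz",**d); d=cam("scene")
a=cv2.resize(d["image"][200:360,250:450],(800,640))[:600]; cv2.imwrite("pics/s2.png",a)
```

```text
t 10.25 pos [ 0.5563 -0.0098  0.1435] rot [3.141 0.398 0.11 ] shift [ 4.74  0.06 10.32] turn [0.    0.398 0.001] open 0.0659 grip 25.0 F [-0.2 -0.9 -1.1] M [ 0.05 -0.26  0.03] q6 1.366
[[0.916, 0.11, -0.386], [0.102, -0.994, -0.043], [-0.388, 0.0, -0.922]]
```

View pics/s2.png

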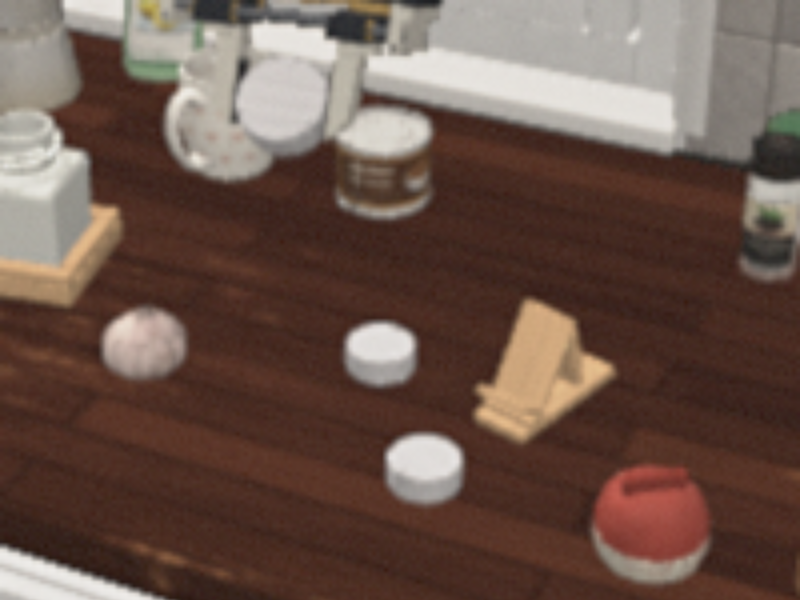

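The crop shows the lid held top-forward at (283,103), the garlic on the worktop at (145,342), the open jar at (35,180) and an empty stand. I'm lowering it.

Request:
carry_out([
  [0.78,0,1.84,0,0,0,0.5],
  [0.78,0,1.84,0,0,0,0.5],
  [0.78,0,1.84,0,0,0,0.5],
  [0.78,0,1.84,0,0,0,0.5],
  [0.78,0,1.84,0,0,0,0.5],
  [0.39,0,0.92,0,0,0,0.5],
  [0.19,0,0.46,0,0,0,0.5],
  [0,0,0,0,0,0,0.5],
])

```text
time: 11.02
tool_pos: [0.5561, -0.0097, 0.0271]
tool_rot: [-3.141, 0.402, 0.111]
contact_force: [-0.5, -0.8, 0.1]
opening: 0.0656
grip_force: 25.0
```

Request:
carry_out([
  [0.08,0,0.18,0,0,0,0.5],
  [0.08,0,0.18,0,0,0,0.5],
  [0.08,0,0.18,0,0,0,0.5],
  [0.04,0,0.09,0,0,0,0.5],
  [0,0,0,0,0,0,0.5],
  [0,0,0,0,0,0,0.5],
  [0,0,0,0,0,0,0.5],
  [0,0,0,0,0,0,0.5],
])

```text
time: 11.68
tool_pos: [0.5572, -0.0098, 0.0216]
tool_rot: [3.141, 0.398, 0.111]
contact_force: [1.7, 0.5, 5.5]
opening: 0.0655
grip_force: 25.0
```

The lid's edge is touching the worktop. I'm letting go, waiting, then backing off along the fingers and straightening up.

Request:
carry_out([
  [0,0,0,0,0,0,1],
  [0,0,0,0,0,0,1],
  [0,0,0,0,0,0,1],
  [0,0,0,0,0,0,1],
  [0,0,0,0,0,0,1],
  [0,0,0,0,0,0,1],
  [0,0,-1,0,0,0,1],
  [0,0,-2,0,0,0,1],
])

```text
time: 12.35
tool_pos: [0.5666, -0.0083, 0.0475]
tool_rot: [-3.14, 0.405, 0.111]
contact_force: [-0.6, -0.7, 0.1]
opening: 0.0915
grip_force: 0.0
```

Request:
carry_out([
  [0,0,-2.5,0,0,0,1],
  [0,0,-2.5,0,0,0,1],
  [0,0,-2.5,0,0,0,1],
  [0,0,-2.5,0,0.1,0,1],
  [0,0,-2.5,0,0.1,0,1],
  [0,0,0,0,0.1,0,1],
  [0,0,0,0,0.1,0,1],
  [0,0,0,0,0,0,1],
])

```text
time: 13.02
tool_pos: [0.6114, -0.0031, 0.1659]
tool_rot: [-3.141, -0.002, 0.111]
contact_force: [0.1, 0.9, -0.8]
opening: 0.0919
grip_force: 0.0
```

Run:
```python
from h import *
d=cam("wrist"); cv2.imwrite("pics/w3.png",d["image"]); np.savez("w3.npz",**d)
P=cloud(d).reshape(-1,3)
P=P[(P[:,2]>.018)&(P[:,2]<.06)&(np.hypot(P[:,0]-.56,P[:,1]+.01)<.07)]
r=cv2.minAreaRect((P[:,:2]*1000).astype(np.float32)); print(len(P),r,np.percentile(P[:,2],[5,50,95]))
go(r[0][0]/1000,r[0][1]/1000,.01,.11)
```

```text
5618 ((581.0050659179688, -8.158740997314453), (61.988868713378906, 66.27617645263672), 5.581417083740234) [0.02350322 0.0248378  0.02600595]
t 13.07 pos [ 0.6124 -0.0033  0.1659] rot [-3.141e+00  2.000e-03  1.100e-01] shift [-3.15  0.14 15.6 ] turn [-0.     0.002  0.   ] open 0.0917 grip 0.0 F [-0.4 -0.7 -0.3] M [-0.02  0.01  0.03] q6 1.33
```

View pics/w3.png

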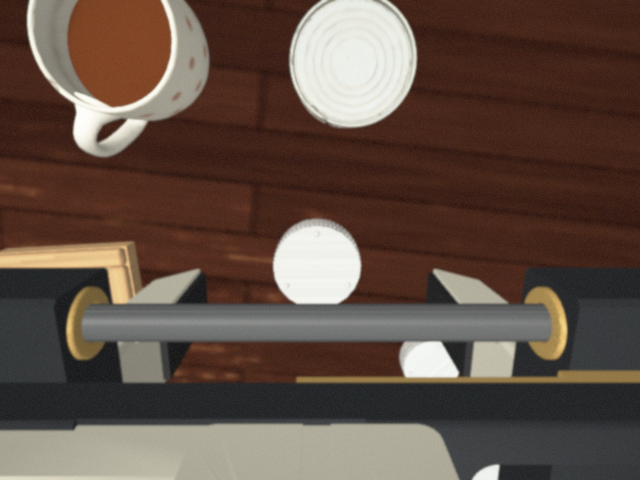

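The wrist view shows the lid lying flat, top up, centred near (317,266). Its dots are at (318,234), (288,285) and (349,285).

Run:
```python
from h import *
d=dict(np.load("w3.npz")); g=cv2.cvtColor(d["image"],cv2.COLOR_BGR2GRAY)
bl=cv2.GaussianBlur(g,(0,0),6).astype(float)-cv2.GaussianBlur(g,(0,0),1)
pts=[]
for u,v in((318,234),(288,285),(349,285)):
    s=np.abs(bl[v-6:v+7,u-6:u+7]); m=s>s.max()*.5; y,x=np.nonzero(m); u2,v2=x.mean()+u-6,y.mean()+v-6
    p=w(d,u2,v2,.026); pts.append(p); print((u2,v2),p)
pts=np.array(pts); c=pts.mean(0); print("c",c,"r",np.hypot(*(pts-c)[:,:2].T),"az",np.degrees(np.arctan2(*(pts-c)[:,1::-1].T)))
m=(g>150).astype(np.uint8); m[:225]=0; m[308:]=0;m[:,:268]=0;m[:,366:]=0
n,l,s,cc=cv2.connectedComponentsWithStats(m); print(s,cc)
go(c[0],c[1],.011,.11)
```

```text
(np.float64(318.4186046511628), np.float64(229.1860465116279)) [ 0.6084552  -0.00589547  0.026     ]
(np.float64(284.06976744186045), np.float64(287.4651162790698)) [0.56016145 0.01495552 0.026     ]
(np.float64(351.1923076923077), np.float64(285.8076923076923)) [ 0.56717867 -0.03568944  0.026     ]
c [ 0.57859844 -0.00887646  0.026     ] r [0.03000521 0.03013115 0.02914355] az [   5.70168992  127.72638913 -113.06938108]
[[     0      0    640    480 301369]
 [   273    225     88     79   5831]] [[319.55841842 239.01990251]
 [316.48070657 264.31332533]]
t 13.07 pos [ 0.6124 -0.0033  0.1659] rot [-3.141e+00  2.000e-03  1.100e-01] shift [-3.4   0.19 15.5 ] turn [-0.     0.002  0.   ] open 0.0917 grip 0.0 F [-0.4 -0.7 -0.3] M [-0.02  0.01  0.03] q6 1.33
```

```bash
cat >> h.py <<'E'
from scipy.optimize import least_squares
def circ(P,mask,vmax,z,rad=None,vmin=0):
    """circle fit on plane z to the outer contour of mask above row vmax"""
    d=P; cs,_=cv2.findContours(mask.astype(np.uint8),cv2.RETR_EXTERNAL,cv2.CHAIN_APPROX_NONE)
    c=max(cs,key=cv2.contourArea)[:,0]; c=c[(c[:,1]<vmax)&(c[:,1]>vmin)]
    q=np.array([w(d,u,v,z)[:2] for u,v in c])
    f=lambda p:np.hypot(q[:,0]-p[0],q[:,1]-p[1])-(rad or p[2])
    r=least_squares(f,[*q.mean(0),.03],loss="soft_l1",f_scale=.001); return r.x,np.std(f(r.x)),len(q)
E
python3 - <<'E'
from h import *
d=dict(np.load("w3.npz")); P=cloud(d); Z=P[...,2]
m=(Z>.0215)&(Z<.05)&(np.hypot(P[...,0]-.58,P[...,1]+.01)<.06)
for vm in (300,290,280,265): print(vm,circ(d,m,vm,.026),circ(d,m,vm,.026,.033))
g=cv2.cvtColor(d["image"],cv2.COLOR_BGR2GRAY)
print(g[215:240:1,300].tolist())
E
```

```text
300 (array([ 0.57934997, -0.00798625,  0.03230299]), np.float64(0.0002592810767773564), 192) (array([ 0.5788499 , -0.00805863,  0.03      ]), np.float64(0.00039419653623912134), 192)
290 (array([ 0.5794369 , -0.00797219,  0.03224864]), np.float64(0.00025623959234022864), 169) (array([ 0.57866611, -0.00807036,  0.03      ]), np.float64(0.0004637065386911998), 169)
280 (array([ 0.5795166 , -0.00795603,  0.03219355]), np.float64(0.0002456131452296091), 148) (array([ 0.57855899, -0.00806966,  0.03      ]), np.float64(0.00046780793602914454), 148)
265 (array([ 0.5796629 , -0.00793514,  0.0320811 ]), np.float64(0.00023737489460873992), 118) (array([ 0.57852273, -0.00806653,  0.03      ]), np.float64(0.0004110536940381384), 118)
[49, 52, 51, 49, 47, 61, 95, 137, 160, 174, 177, 185, 193, 206, 223, 234, 239, 240, 240, 241, 241, 243, 242, 244, 243]
```

Request:
carry_out([
  [-1.67,0.05,0,0,0,0,1],
  [-1.67,0.05,0,0,0,0,1],
  [0,0,3,0,0,0,1],
  [0,0,3.5,0,0,0,1],
  [0,0,3.5,0,0,0,1],
  [0,0,2.5,0,0,0,1],
  [0,0,1.5,0,0,0,1],
  [0,0,1,0,0,0,1],
], force=30)

```text
time: 13.73
tool_pos: [0.5812, -0.0079, 0.0118]
tool_rot: [-3.141, 0.006, 0.111]
contact_force: [0.4, 0.8, -0.4]
opening: 0.0916
grip_force: 0.0
```

Request:
carry_out([
  [0,0,0.4,0,0,0,1],
  [0,0,0,0,0,0,1],
  [0,0,0,0,0,0,0.5],
  [0,0,0,0,0,0,0.5],
  [0,0,0,0,0,0,0.5],
  [0,0,0,0,0,0,0.5],
  [0,0,0,0,0,0,0.5],
  [0,0,0,0,0,0,0.5],
])

```text
time: 14.4
tool_pos: [0.5816, -0.008, 0.0114]
tool_rot: [3.141, -0.001, 0.111]
contact_force: [-0.9, 0.3, 5.0]
opening: 0.0655
grip_force: 30.0
```

Run:
```python
from h import *
go(.579,-.008,.011,.11)
```

```text
t 14.4 pos [ 0.5816 -0.008   0.0114] rot [ 3.141e+00 -1.000e-03  1.110e-01] shift [-0.25 -0.03  0.04] turn [ 0.    -0.001  0.001] open 0.0655 grip 30.0 F [-0.9  0.3  5. ] M [ 0.13  0.12 -0.01] q6 1.315
```

The lid is gripped (opening 65.5 mm). I'm lifting it to a spot just short of the jar to look at the neck.

Request:
carry_out([
  [0,0,-1.5,0,0,0,0.5],
  [0,0,-3,0,0,0,0.5],
  [0,0,-3.5,0,0,0,0.5],
  [0,0,-3.5,0,0,0,0.5],
  [0,0,-3.5,0,0,0,0.5],
  [0,0,-3.5,0,0,0,0.5],
  [-1.93,-3.32,0,0,0,0,0.5],
  [-1.93,-3.32,0,0,0,0,0.5],
])

```text
time: 15.07
tool_pos: [0.5367, 0.0532, 0.1978]
tool_rot: [3.141, -0.006, 0.108]
contact_force: [0.2, -0.1, -1.3]
opening: 0.0655
grip_force: 30.0
```

Request:
carry_out([
  [-1.93,-3.32,0,0,0,0,0.5],
  [-1.93,-3.32,0,0,0,0,0.5],
  [-1.93,-3.32,0,0,0,0,0.5],
  [-1.93,-3.32,0,0,0,0,0.5],
  [0,0,0,0,0,0,0.5],
  [0,0,0,0,0,0,0.5],
  [0,0,0,0,0,0,0.5],
  [0,0,0,0,0,0,0.5],
])

```text
time: 15.73
tool_pos: [0.4448, 0.1764, 0.1955]
tool_rot: [3.141, -0.0, 0.11]
contact_force: [0.6, 0.3, -1.4]
opening: 0.0657
grip_force: 30.0
```

Run:
```python
from h import *
go(.515,.185,.2,.11)
d=cam("wrist"); cv2.imwrite("pics/w4.png",d["image"]); np.savez("w4.npz",**d)
P=cloud(d); Z=P[...,2]
D=np.hypot(P[...,0]-.515,P[...,1]-.185)<.045
m=(Z>.105)&(Z<.125)&D; v,u=np.nonzero(m); print(len(u),u.min(),u.max(),v.min(),v.max(),np.median(Z[m]))
print("rim",circ(d,m,480,.115))
```

```text
t 15.73 pos [0.4448 0.1764 0.1955] rot [ 3.141 -0.     0.11 ] shift [ 7.07 -0.09 -0.45] turn [ 0. -0. -0.] open 0.0657 grip 30.0 F [ 0.6  0.3 -1.4] M [ 0.   -0.04 -0.01] q6 1.679
2023 271 359 71 164 0.11361247254216211
rim (array([0.51582703, 0.18340553, 0.02247934]), np.float64(0.0003072798241315782), 248)
```

View pics/w4.png

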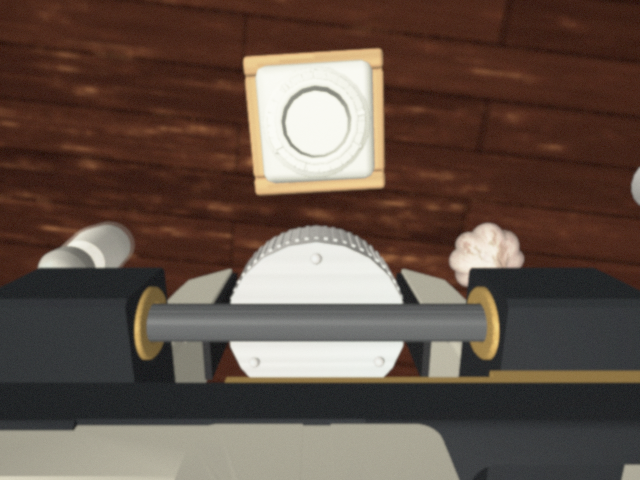

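The view shows the jar neck centred at (316,121). The held lid's dots are at (316,259), (254,362) and (379,362). I'm enhancing the shoulder to find the thread-start dots.

Run:
```python
from h import *
d=dict(np.load("w4.npz")); g=cv2.cvtColor(d["image"],cv2.COLOR_BGR2GRAY)[50:195,245:390]
print(g[40:100:10,10:140:10])
a=cv2.resize(g,(580,580),interpolation=cv2.INTER_CUBIC).astype(float)
a=np.clip((a-185)/(250-185),0,1)**2*255
cv2.imwrite("pics/jarz.png",a.astype(np.uint8))
q=np.array([w(d,u,v,.2101)[:2] for u,v in((316,259),(254,362),(379,362))]); c=q.mean(0)
print("lid c",c,"az",np.degrees(np.arctan2(*(q-c)[:,::-1].T)),"r",np.hypot(*(q-c).T))
g2=cv2.cvtColor(d["image"],cv2.COLOR_BGR2GRAY)
P=cloud(d);Z=P[...,2]; print("lid top z",Z[280,290:340].mean(),Z[350,290:340].mean(),Z[280,250],Z[280,380])
m=np.zeros_like(Z,bool); m[225:300,225:410]=(Z[225:300,225:410]>.2); m[:,:232]=0;m[:,402:]=0
print("lid circ",circ(d,m,296,.2101,.033,0))
```

```text
[[207 248 250 243 244 140 187 139 234 242 231 239 206]
 [207 248 247 244 234 248 248 249 247 233 242 222 206]
 [209 247 248 142 248 248 248 248 248 200 239 223 208]
 [205 247 247 189 248 248 247 248 248 246 244 215 207]
 [203 245 248 151 248 248 248 248 247 244 242 214 206]
 [203 243 249 239 247 247 247 247 248 222 242 217 202]]
lid c [0.44152004 0.17526848] az [   6.62057407  126.32100668 -113.57191068] r [0.02684228 0.02681905 0.02695207]
lid top z 0.2090812689508766 0.20907857235418884 0.20985165293342822 0.208287427404044
lid circ (array([0.44352598, 0.1754929 , 0.03      ]), np.float64(0.0005080591441879439), 241)
```

View pics/jarz.png

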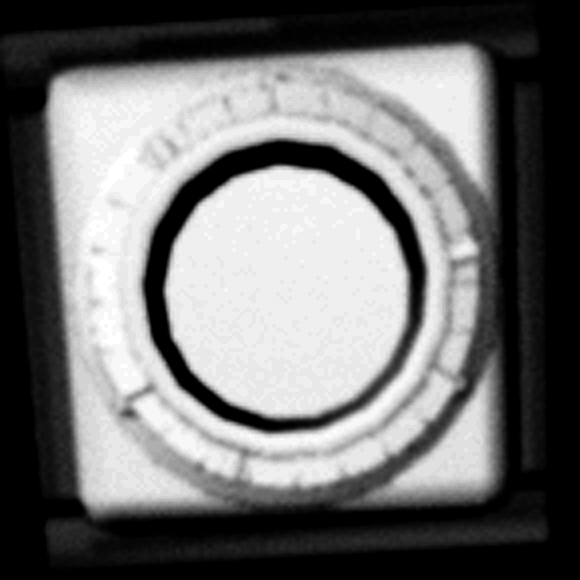

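The enhanced crop, seen from above, shows thread steps at (450,378) and (130,400), and ribs at (465,250), (240,465) and (160,150). The ribs lie about 39° anticlockwise of the starts. That puts the starts at azimuth about 10°, which agrees with the tray yaw of 9.6°.

The lugs lie along the tool's x axis, so a tool yaw of 27° + 120° = 147° (2.566 rad) puts them 17° anticlockwise of the starts.

Request:
carry_out([
  [1.74,-0.03,0,0,0,0,0.5],
  [1.74,-0.03,0,0,0,0,0.5],
  [1.74,-0.03,0,0,0,0,0.5],
  [1.74,-0.03,0,0,0,0,0.5],
  [0,0,0,0,0,-0.123,0.5],
  [0,0,0,0,0,-0.123,0.5],
  [0,0,0,0,0,-0.123,0.5],
  [0,0,0,0,0,-0.123,0.5],
])

```text
time: 16.45
tool_pos: [0.5139, 0.1847, 0.195]
tool_rot: [-3.142, 0.001, 0.607]
contact_force: [0.0, 0.5, -1.1]
opening: 0.0656
grip_force: 30.0
```

Request:
carry_out([
  [0,0,0,0,0,-0.123,0.5],
  [0,0,0,0,0,-0.123,0.5],
  [0,0,0,0,0,-0.123,0.5],
  [0,0,0,0,0,-0.123,0.5],
  [0,0,0,0,0,-0.123,0.5],
  [0,0,0,0,0,-0.123,0.5],
  [0,0,0,0,0,-0.123,0.5],
  [0,0,0,0,0,-0.123,0.5],
])

```text
time: 17.12
tool_pos: [0.5138, 0.1848, 0.1951]
tool_rot: [-3.141, 0.0, 1.591]
contact_force: [0.3, 0.2, -1.0]
opening: 0.066
grip_force: 30.0
```

Request:
carry_out([
  [0,0,0,0,0,-0.123,0.5],
  [0,0,0,0,0,-0.123,0.5],
  [0,0,0,0,0,-0.123,0.5],
  [0,0,0,0,0,-0.123,0.5],
  [0,0,0,0,0,-0.123,0.5],
  [0,0,0,0,0,-0.123,0.5],
  [0,0,0,0,0,-0.123,0.5],
  [0,0,0,0,0,-0.123,0.5],
])

```text
time: 17.78
tool_pos: [0.5138, 0.1848, 0.1951]
tool_rot: [-3.141, -0.0, 2.575]
contact_force: [0.9, -0.3, -0.9]
opening: 0.0654
grip_force: 30.0
```

Run:
```python
from h import *
go(.5138,.1853,.13,2.566)
d=cam("wrist"); cv2.imwrite("pics/w5.png",d["image"]); np.savez("w5.npz",**d)
o=robot.observe(); z=o["tool_pos"][2]+.0146
P=cloud(d);Z=P[...,2]
m=np.zeros_like(Z,bool); m[225:300,233:402]=(Z[225:300,233:402]>z-.012)
print("lid circ",circ(d,m,296,z,.033),circ(d,m,296,z))
```

```text
t 17.78 pos [0.5138 0.1848 0.1951] rot [-3.141 -0.     2.575] shift [0.03 0.05 6.51] turn [-0.    -0.     0.009] open 0.0654 grip 30.0 F [ 0.9 -0.3 -0.9] M [ 0.08 -0.14  0.07] q6 -0.799
lid circ (array([0.51578275, 0.18351012, 0.03      ]), np.float64(0.0005433740870909253), 239) (array([0.51388815, 0.18468852, 0.03111576]), np.float64(0.00029191575391861733), 239)
```

The lid is centred over the jar in the same camera (0.5158, 0.1835). I'm lowering it.

Request:
carry_out([
  [0,0,1.5,0,0,0,0.5],
  [0,0,1.5,0,0,0,0.5],
  [0,0,1.5,0,0,0,0.5],
  [0,0,1.2,0,0,0,0.5],
  [0,0,0.8,0,0,0,0.5],
  [0,0,0.5,0,0,0,0.5],
  [0,0,0,0,0,0,0.5],
  [0,0,0,0,0,0,0.5],
])

```text
time: 18.5
tool_pos: [0.5135, 0.1858, 0.1257]
tool_rot: [3.142, 0.0, 2.569]
contact_force: [0.8, 0.8, -1.1]
opening: 0.0655
grip_force: 30.0
```

Request:
carry_out([
  [0,0,0.2,0,0,0,0.5],
  [0,0,0.2,0,0,0,0.5],
  [0,0,0.2,0,0,0,0.5],
  [0,0,0.2,0,0,0,0.5],
  [0,0,0.2,0,0,0,0.5],
  [0,0,0,0,0,0,0.5],
  [0,0,0,0,0,0,0.5],
  [0,0,0,0,0,0,0.5],
])

```text
time: 19.17
tool_pos: [0.5131, 0.1861, 0.1155]
tool_rot: [-3.142, 0.0, 2.571]
contact_force: [-0.3, -0.1, 0.2]
opening: 0.0658
grip_force: 30.0
```

Request:
carry_out([
  [-0.08,0,0.1,0,0,0,0.5],
  [0,0,0.1,0,0,0,0.5],
  [0,0,0.1,0,0,0,0.5],
  [0,0,0.1,0,0,0,0.5],
  [0,0,0.1,0,0,0,0.5],
  [0,0,0.1,0,0,0,0.5],
  [0,0,0,0,0,0,0.5],
  [0,0,0,0,0,0,0.5],
])

```text
time: 19.83
tool_pos: [0.5134, 0.1857, 0.1093]
tool_rot: [-3.141, -0.001, 2.571]
contact_force: [-1.9, 1.3, -1.6]
opening: 0.0657
grip_force: 30.0
```

Run:
```python
from h import *
go(.5138,.1853,.109,2.566)
```

```text
t 19.83 pos [0.5134 0.1857 0.1093] rot [-3.141e+00 -1.000e-03  2.571e+00] shift [-0.05 -0.02  0.03] turn [-0.    -0.001  0.005] open 0.0657 grip 30.0 F [-1.9  1.3 -1.6] M [ 0.23  0.22 -0.02] q6 -0.793
```

The underside is at 98 mm with no vertical force, so the lugs have dropped past the threads. I'm screwing clockwise while following the lead.

Request:
carry_out([
  [0.04,0,0.05,0,0,0,0.5],
  [0,0.02,0.04,0,0,0.1,0.5],
  [0,0.02,0.033,0,0,0.1,0.5],
  [0,0.02,0.033,0,0,0.1,0.5],
  [0,0.02,0.033,0,0,0.1,0.5],
  [0,0,0,0,0,0,0.5],
  [0,0,0,0,0,0,0.5],
  [0,0,0,0,0,0,0.5],
])

```text
time: 20.5
tool_pos: [0.5142, 0.1865, 0.1078]
tool_rot: [3.141, 0.0, 2.174]
contact_force: [-0.6, 0.7, 0.4]
opening: 0.0659
grip_force: 30.0
```

Run:
```python
from h import *
go(.5138,.1853,.109,2.566)
```

```text
t 20.5 pos [0.5142 0.1865 0.1078] rot [3.141 0.    2.174] shift [-0.08 -0.1  -0.12] turn [ 0.     0.    -0.392] open 0.0659 grip 30.0 F [-0.6  0.7  0.4] M [ 0.13  0.11 -0.06] q6 -0.395
```

Request:
carry_out([
  [0,0.02,0.033,0,0,0.1,0.5],
  [0,0.02,0.033,0,0,0.1,0.5],
  [0,0.02,0.033,0,0,0.1,0.5],
  [0,0.02,0.033,0,0,0.1,0.5],
  [0,0.02,0.033,0,0,0.1,0.5],
  [0,0.02,0.033,0,0,0.1,0.5],
  [0,0,0,0,0,0,0.5],
  [0,0,0,0,0,0,0.5],
])

```text
time: 21.17
tool_pos: [0.5154, 0.1869, 0.1058]
tool_rot: [3.141, -0.0, 1.575]
contact_force: [-0.2, 0.8, -0.4]
opening: 0.0653
grip_force: 30.0
```

Run:
```python
from h import *
go(.5138,.1853,.109,2.566)
```

```text
t 21.17 pos [0.5154 0.1869 0.1058] rot [ 3.141 -0.     1.575] shift [-0.16 -0.16 -0.32] turn [ 0.001  0.    -0.991] open 0.0653 grip 30.0 F [-0.2  0.8 -0.4] M [ 0.1  -0.14  0.01] q6 0.204
```

Request:
carry_out([
  [0,0.02,0.033,0,0,0.1,0.5],
  [0,0.02,0.033,0,0,0.1,0.5],
  [0,0.02,0.033,0,0,0.1,0.5],
  [0,0.02,0.033,0,0,0.1,0.5],
  [0,0.02,0.01,0,0,0.08,0.5],
  [0,0.01,0,0,0,0.08,0.5],
  [0,0,0,0,0,0,0.5],
  [0,0,0,0,0,0,0.5],
])

```text
time: 21.83
tool_pos: [0.5165, 0.1866, 0.1044]
tool_rot: [3.141, -0.0, 1.016]
contact_force: [1.4, -0.4, 0.6]
opening: 0.0657
grip_force: 30.0
```

Run:
```python
from h import *
go(.5138,.1853,.109,2.566)
```

```text
t 21.83 pos [0.5165 0.1866 0.1044] rot [ 3.141 -0.     1.016] shift [-0.25 -0.16 -0.46] turn [ 1.00e-03  0.00e+00 -1.55e+00] open 0.0657 grip 30.0 F [ 1.4 -0.4  0.6] M [-0.06 -0.13 -0.01] q6 0.763
```

Request:
carry_out([
  [0,0.02,0.01,0,0,0.08,0.5],
  [0,0.02,0,0,0,0.08,0.5],
  [0,0.02,0,0,0,0.08,0.5],
  [0,0.02,0,0,0,0.08,0.5],
  [0,0,0,0,0,0,0.5],
  [0,0,0,0,0,0,0.5],
  [0,0,0,0,0,0,0.5],
  [0,0,0,0,0,0,0.5],
])

```text
time: 22.5
tool_pos: [0.5174, 0.1863, 0.1044]
tool_rot: [3.141, -0.002, 0.693]
contact_force: [3.9, 2.0, 0.1]
opening: 0.0657
grip_force: 30.0
```

Run:
```python
from h import *
go(.5138,.1853,.109,2.566)
```

```text
t 22.5 pos [0.5174 0.1863 0.1044] rot [ 3.141e+00 -2.000e-03  6.930e-01] shift [-0.34 -0.15 -0.46] turn [ 2.000e-03 -1.000e-03 -1.873e+00] open 0.0657 grip 30.0 F [3.9 2.  0.1] M [ 0.39 -0.53 -0.37] q6 1.084
```

Request:
carry_out([
  [-0.03,0.01,0,0,0,0.06,0.5],
  [0,0.01,0,0,0,0.06,0.5],
  [0,0,0,0,0,0.06,0.5],
  [0,0,0,0,0,0,0.5],
  [0,0,0,0,0,0,0.5],
  [0,0,0,0,0,0,0.5],
  [0,0,0,0,0,0,0.5],
  [0,0,0,0,0,0,0.5],
])

```text
time: 23.17
tool_pos: [0.5167, 0.1855, 0.1044]
tool_rot: [3.141, 0.0, 0.513]
contact_force: [0.8, -2.6, 4.8]
opening: 0.0663
grip_force: 30.0
```

Run:
```python
from h import *
go(.5138,.1853,.109,2.566)
```

```text
t 23.17 pos [0.5167 0.1855 0.1044] rot [3.141 0.    0.513] shift [-0.26 -0.12 -0.46] turn [ 0.000e+00  1.000e-03 -2.053e+00] open 0.0663 grip 30.0 F [ 0.8 -2.6  4.8] M [-0.56 -0.11  0.95] q6 1.264
```

The resisting torque is up to 0.95 N m after about 118° of turning, so it is tight. I'm letting go and checking.

Request:
carry_out([
  [0,0,0,0,0,0,1],
  [0,0,0,0,0,0,1],
  [0,0,0,0,0,0,1],
  [0,0,0,0,0,0,1],
  [0,0,-1,0,0,0,1],
  [0,0,-2,0,0,0,1],
  [0,0,-3,0,0,0,1],
  [0,0,-3,0,0,0,1],
])

```text
time: 23.83
tool_pos: [0.516, 0.1858, 0.1952]
tool_rot: [-3.141, 0.002, 0.511]
contact_force: [1.3, -0.1, 0.4]
opening: 0.0921
grip_force: 0.0
```

Request:
carry_out([
  [-2,0,-1,0,0,0,1],
  [-2,0,0,0,0,0,1],
  [-2,0,0,0,0,0,1],
  [0,0,0,0,0,0,1],
  [0,0,0,0,0,0,1],
  [0,0,0,0,0,0,1],
  [0,0,0,0,0,0,1],
  [0,0,0,0,0,0,1],
])

```text
time: 24.5
tool_pos: [0.4649, 0.1568, 0.204]
tool_rot: [3.142, -0.0, 0.511]
contact_force: [0.1, -0.3, 0.6]
opening: 0.0917
grip_force: 0.0
```

Run:
```python
from h import *
go(.515,.185,.2,.5)
d=cam("wrist"); cv2.imwrite("pics/w6.png",d["image"]); P=cloud(d); Z=P[...,2]
m=(Z>.108)&(Z<.135)&(np.hypot(P[...,0]-.515,P[...,1]-.185)<.05)
print("lid",circ(d,m,290,.119)); Q=P[m]; Q=Q[Q[:,2]>.113]
A=np.c_[Q[:,:2]-[.515,.185],np.ones(len(Q))]; print("z fit",np.linalg.lstsq(A,Q[:,2],rcond=None)[0],np.percentile(Q[:,2],[5,50,95]))
def step(l):return None
d=cam("top"); P=cloud(d).reshape(-1,3)
for n,c in(("garlic",(.42,.03)),("tin",(.72,-.013)),("timer",(.387,-.338))):
    q=P[(P[:,2]>.02)&(P[:,2]<.1)&(np.hypot(P[:,0]-c[0],P[:,1]-c[1])<.05)]; print(n,np.median(q,0),len(q))
```

```text
t 24.5 pos [0.4649 0.1568 0.204 ] rot [ 3.142 -0.     0.511] shift [ 5.76 -0.01  0.4 ] turn [ 0.    -0.     0.011] open 0.0917 grip 0.0 F [ 0.1 -0.3  0.6] M [-0.02  0.03 -0.05] q6 1.229
lid (array([0.51504835, 0.18329557, 0.03228712]), np.float64(0.0001998249092482903), 334)
z fit [-0.00038472 -0.00051331  0.11785005] [0.11670899 0.11785157 0.11901206]
garlic [0.42248777 0.03137337 0.03815729] 481
tin [ 0.71639586 -0.0124325   0.05501495] 933
timer [ 0.38746665 -0.33519788  0.0461829 ] 788
```

View pics/w6.png

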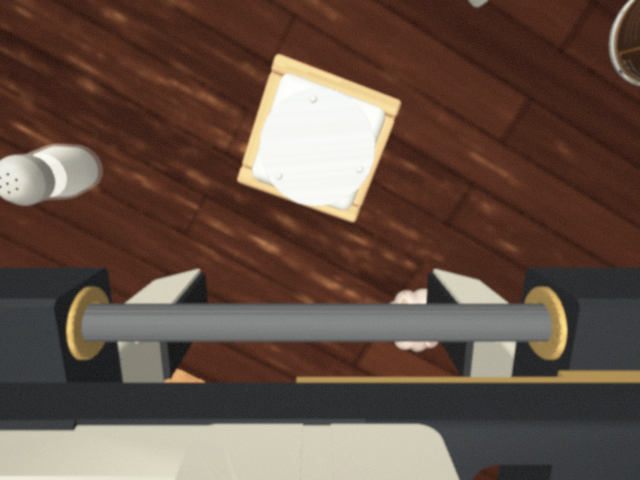

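The lid sits level and centred on the jar at (318,148). Its top reads 117.9 mm, and with the camera's usual −1.2 mm reading that is about 119 mm, which is home. The garlic, tin and timer have not moved.

```bash
python3 -c "
from cell import robot
print(robot.hand_in())"
```

```text
the job is handed in; nothing more can be done
None
```

The lid is screwed fully home on the jar, level and centred, the garlic is on the worktop, and the job was handed in at about 24.6 s; hand-in gave no verdict.

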